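# Hang the finished brass plaque on the display stand

## Task

Take the brass-faced plaque out of the rack and hang it on the screw of the display stand, its brass side facing away from the board: feel the round hole of its keyhole over the screw head with light pressure, flat against the board, then, still holding it, pull it down until the shank is wedged fully home in the top of the slot, and let go. It must hang straight and flat on the board; do not force it against the stand, and leave the other things alone.

Things in the scene. Friction and masses are not known exactly. Their poses are not given: they have to be found in the camera images.
- plaque: Dark wood plaque, 100 wide (y), 170 high (z), 15 mm thick (x), brass relief squares on its front; stands upright in the rack. Origin: middle of the foot of its back face; x out of the front, z up. 60 mm wide above z = 150, 84 mm from 132 to 150: pinch this plain crest through its thickness from above. 0.29 to 0.45 kg, centre of mass near z = 75. A steel keyhole plate is flush in its back
- keyhole_hole (a point): Centre, in the plaque's back face, of the keyhole's round entry hole: 16 mm wide, 86 mm above the plaque's foot, mid-width. Behind the 4 mm keyhole plate is a hollow 7 mm deep. Axes as plaque
- keyhole_home (a point): Where the screw's axis lies in the back face when home: 18 mm above keyhole_hole. The slot runs up from the hole, 10 mm wide at its mouth, then tapers: the shank binds about 5 mm short of home, and the downward load on the screw must grow to 6 to 10 N (the plaque's own 3 to 4.5 N included) to bring it home; a hard stop follows 0.5 mm beyond
- stand: Fixed wooden display stand. Board 340 wide (y), 18 thick, top edge 200 mm up, face turned away from the robot. Origin: on the bench under the middle of the face; x out of the face, z up. Feet reach 45 mm in front of the face at y = +-140. A flush slotted steel rail runs along the face near its top; a fixed dish (62 wide, 6 thick) is on the face at y = +-128, z = 125
- screw_line (a point): Point on the face, mid-width, at the exact height of the screw's axis (z = 184 mm). Axes as stand. One fixed pan-head screw stands out of the rail at this height: head 12 mm wide, its back 5.5 and its front 10 mm off the face; shank 6 mm. Sideways (y) it is anywhere within 22 mm of this point: not measured, find it by feel or by eye
- rack: Fixed plywood rack, 170 (x) x 130 (y) mm: two slots along y at x = -36 and +36 mm, 19 mm wide, floor 12 mm and walls 42 mm above the bench. Origin: centre of its underside.
- tile_plaque: A second plaque of the same size and frame, light wood with blue squares, in the other slot of the rack. Leave it.
- mallet: Wooden mallet lying on the bench: head 75 x 46 x 46 mm, handle 120 mm long towards its -x. Origin: centre of the head's underside. Leave it
- punch_tin: Aluminium tin, 72 mm wide and 85 mm high, with steel punches standing in it up to 155 mm. Origin: centre of its underside. Leave it.
- chisel: Chisel 180 mm long with a pale round wooden handle, lying on the bench. Origin: near its middle. Leave it
Mind the look-alikes: they are no part of the job. Leave any green or red look-alike of the plaque alone.

How it is judged (in metres and radians):
On the way, in this order (a step that is already met when the one before it is completed fails the run):
1. the plaque is lifted clear of the rack by the fingers (height (world z) of plaque above 0.05 m and contact force between the fingers and plaque above 2 N), for 0.1 s.
2. held flat against the board with the screw head through the round hole (x of keyhole_hole in the frame of screw_line between -0.003 and 0.003 m and z of keyhole_hole in the frame of screw_line between -0.005 and 0.005 m and y of keyhole_hole in the frame of screw_line between -0.026 and 0.026 m and contact force between the fingers and plaque above 2 N), for 0.05 s.
3. pulled down home, while still held (z of keyhole_home in the frame of screw_line below 0.002 m and x of keyhole_home in the frame of screw_line below 0.003 m and contact force between the fingers and plaque above 2 N), for 0.1 s.
At the end, for the whole second after the job is handed in: The plaque hangs still on the screw, released: the screw's height within 2 mm of fully home in the slot (3 mm on the far side), its back within 3 mm of the board's face, upright and square to the board within 3.4 degrees (z of keyhole_home in the frame of screw_line between -0.003 and 0.002 m and x of keyhole_home in the frame of screw_line between -0.003 and 0.003 m and y of keyhole_home in the frame of screw_line between -0.026 and 0.026 m and angle between plaque's own z axis and vertical below 0.06 rad and angle between the x axis of plaque and the x axis of stand, either way round below 0.06 rad and linear speed of plaque below 0.01 m/s and contact force between the fingers and plaque below 0.05 N); the robot touches nothing.
It fails at once if the plaque is forced against the stand or its screw (more than 40 N over all their contacts) (contact force between plaque and stand above 40 N).
It fails at once if the robot bumps the stand (more than 8 N) (contact force between any of the fingers, the arm and stand above 8 N).
It fails at once if the other plaque is disturbed (distance of tile_plaque from where it was at the start of the episode above 0.02 m or angle between tile_plaque's own z axis and vertical above 0.25 rad).
It fails at once if the mallet, punch tin or chisel is moved (distance of any of mallet, punch_tin from where it was at the start of the episode above 0.02 m or distance of chisel from where it was at the start of the episode above 0.03 m).
It also fails if it takes over 72 s, if anything falls off the work surface, if the arm or the gripper's body presses on something with over 40 N, if the wrist force passes 120 N, or if a joint passes its speed limit or range.

## Robot

A 6-joint arm with a two-finger parallel gripper is mounted at the origin on the work surface. World frame = base frame: x ahead of the robot, y to its left, z up, the work surface at z = 0. Lengths are in mm, angles in degrees, forces in N, time in s.
With the tool pointing down it reaches from about 300 to 850 mm from the base axis. Payload 4.2 kg.
Tool frame: the origin (TCP) lies midway between the tips of the shut fingers; the grasp point (between the pads) lies 19 mm behind it (env.grip_point_offset is the distance from the TCP to the grasp point, in mm); z points along the fingers, x is the direction in which the jaws open and shut, and the axes are right-handed (so a half turn about z gives the same grasp; the last joint's range is limited). The gripper opens to 91 mm and grips with 3 to 60 N. Pads are 32 mm wide; open, the fingers measure 118 mm over their backs; the gripper's body (76 mm by 178 mm) begins 60 mm behind the grasp point.
Start: joints at [-66.807, 18.312, 89.639, -0, 72.044, -1.146], TCP at [236.985, -523.91, 213.976] pointing down, gripper open.
Joint ranges: [-177.97, 177.97], [-48.28, 115.42], [12.27, 149.76], [-77.06, 257.06], [2.81, 150.46], [-146.56, 146.56]. Speed limits (degrees/s): [147.25, 147.25, 180, 180, 180, 180].

## Interface

Orientations are given as [roll, pitch, yaw] about the fixed x, y, z axes, in that order (R = Rz(yaw) Ry(pitch) Rx(roll)).
In Python, from workcell import env gives the robot as it stands.
- The arm moves only by the shell command python3 -m pendant 'ROWS' [FORCE]. ROWS is JSON, a list of rows, each an object with "xyz": the shift along the tool's x, y, z in m, a list of three; "roll": the turn about the tool's z in degrees; "jaw": the closure, from 0 (fully open) to 1 (shut). A call has exactly 8 rows; each row is the pose to reach, as a shift and turn from the pose commanded when the call began, along the tool's axes at that moment; what a row does not reach only later rows make up. A row lasts 1/8 s, in which the tool goes at most 62.5 mm and 10.7 degrees, less where a joint would pass 70% of its speed; a pose out of reach is approached as far as the arm can. A call with a gripper value outside its range is refused whole. The fingers move at their own pace and stop on an object; FORCE is the grip in N (left out, the last holds). Time passes only in rows, so rows that repeat a pose let the fingers close, or fill a call up. It gives the time, the measured TCP pose, the force and the opening at its end, in the units of the state.
- env.state(): the state, without advancing time (a new reading comes with each control period).
- env.grab_frame(name): name is "scene" or "top" or "wrist"; returns (picture, depth): 420x560x3 uint8, blue, green, red; 420x560 float32, mm along the optical axis (not along the pixel's ray), 0 where there is no reading.
- env.camera_params(name): a dict with "camera_matrix" (3x3 intrinsics, pixels), "cam_to_world" (4x4, takes a point from camera to world coordinates); the wrist camera has in their place "hand_eye" (4x4, takes a point from camera to tool coordinates, whose origin is the TCP and whose axes are the tool frame's). Camera axes: x right, y up, looking along -z (the intrinsics and any distortion apply to the point x, -y, -z); pixel columns grow to the right and rows downward; lengths in mm; the calibration is good to about 2 mm. The wrist camera is an equidistant fisheye: a pixel r from the principal point sees the ray r / f radians off the axis. A picture is of the moment at which its call begins: read the wrist's pose just before it. camera_params takes no time and is no camera call.
- env.job_done(): hands the job in, once; it reports no verdict.
The state is a dict: "time_s": time; "qpos": joint angles; "qvel": joint speeds; "effort": joint torques, N m; "ee_pos": TCP position; "ee_rot": TCP orientation; "force": force on the tool from outside, world axes, zero at the start; "torque": the same for the moment, N m; "gripper_width": finger opening in mm.
Only numpy, scipy, OpenCV 4.12 (cv2) and the standard library are available. Lean on these libraries where they do the work, as an engineer would, in place of code of your own. Each camera call takes 0.05 s, during which the arm holds its last target. There are 200 camera calls.

## Working session

There is one attempt and no reset: what is moved stays moved. The work goes in short steps, Python scripts to look and compute and a shell command to move; the robot and the scene stay as the last step left them, time stands still between calls to the robot, and variables do not carry over. Pictures are saved under pics/ and viewed, about 8 in all and at most 12, crops included, and the job is handed in when it is done.

```bash
ls; mkdir -p pics
cat > h.py <<'E'
import numpy as np,cv2
from workcell import env
from scipy.spatial.transform import Rotation as R
def cloud(name,uv=None):
    p=env.camera_params(name); img,d=env.grab_frame(name); K=np.array(p["camera_matrix"])
    v,u=np.mgrid[0:420,0:560]; x=(u-K[0,2])/K[0,0]; y=(v-K[1,2])/K[1,1]
    P=np.stack([x*d,-y*d,-d,np.ones_like(d)],-1)@np.array(p["cam_to_world"]).T
    return img,d,P[...,:3]
E
python3 - <<'E'
from h import *
for n in("scene","top"):
    img,d,P=cloud(n); np.savez(n,img=img,d=d,P=P); cv2.imwrite(f"pics/{n}.png",img)
    p=env.camera_params(n); print(p)
print(env.state()); print(env.camera_params("wrist"),env.grip_point_offset)
E
```

```text
pics
{'camera_matrix': array([[446.99731361,   0.        , 285.04571591],
       [  0.        , 446.99731361, 209.2852632 ],
       [  0.        ,   0.        ,   1.        ]]), 'cam_to_world': array([[ 6.84401156e-01, -4.73934433e-01,  5.54058852e-01,
         1.09467406e+03],
       [ 7.29013498e-01,  4.32737322e-01, -5.30356229e-01,
        -5.90780690e+02],
       [ 1.15921348e-02,  7.66892797e-01,  6.41670523e-01,
         7.45198900e+02],
       [ 0.00000000e+00,  0.00000000e+00,  0.00000000e+00,
         1.00000000e+00]])}
{'camera_matrix': array([[386.10923433,   0.        , 280.64834409],
       [  0.        , 386.10923433, 213.15961772],
       [  0.        ,   0.        ,   1.        ]]), 'cam_to_world': array([[ 7.67787101e-03,  9.81988405e-01, -1.88785123e-01,
         3.89843242e+02],
       [-9.99661855e-01,  2.84701850e-03, -2.58470348e-02,
        -7.50130981e+01],
       [-2.48440137e-02,  1.88919736e-01,  9.81678210e-01,
         1.04385851e+03],
       [ 0.00000000e+00,  0.00000000e+00,  0.00000000e+00,
         1.00000000e+00]])}
{'time_s': 0.1, 'qpos': array([-6
[... 455 characters left out ...]
6.56602817e+01]), 'force': array([-0.01373447,  0.32543578,  0.69841431]), 'torque': array([-0.00859814,  0.04241795,  0.0045017 ]), 'gripper_width': 91.20263037907245}
{'camera_matrix': array([[325.1922621 ,   0.        , 275.22857065],
       [  0.        , 325.1922621 , 206.7182918 ],
       [  0.        ,   0.        ,   1.        ]]), 'hand_eye': array([[ 9.99999475e-01,  6.09178418e-04, -8.23752254e-04,
         1.14406141e-02],
       [ 3.69929460e-04, -9.64476586e-01, -2.64168085e-01,
        -7.45224415e+01],
       [-9.55415258e-04,  2.64167642e-01, -9.64476306e-01,
        -1.70046257e+02],
       [ 0.00000000e+00,  0.00000000e+00,  0.00000000e+00,
         1.00000000e+00]])} 18.8
```

View pics/scene.png

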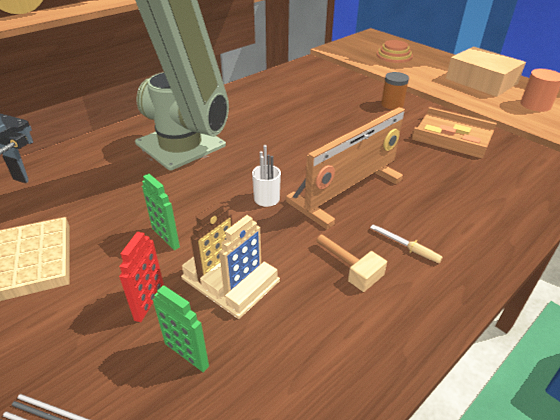

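View pics/top.png

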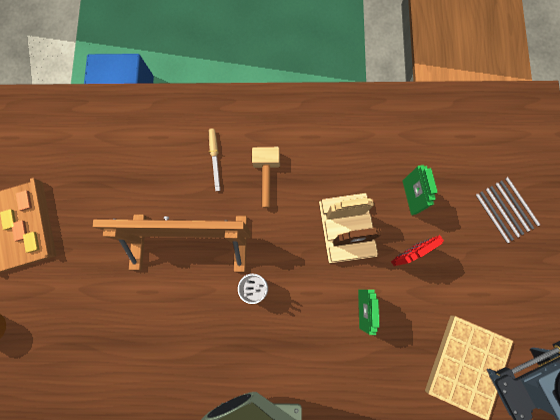

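The brass plaque is at scene (212,245) / top (355,237), in the rack slot nearer the robot. Possible confusions are the tile plaque (245,255), the greens at (160,210) and (180,330), and the red at (140,275) in the scene picture. The screw looks to be at scene (370,135) / top (167,217). Next I measure poses.

Run:
```python
from h import *
T=np.load("top.npz");S=np.load("scene.npz")
def rect(P):
    r=cv2.minAreaRect(P[:,:2].astype(np.float32)); return np.round(r[0],1),np.round(r[1],1),round(r[2],1)
def sel(D,u0,u1,v0,v1,z0,z1):
    P=D["P"][v0:v1,u0:u1].reshape(-1,3); return P[(P[:,2]>z0)&(P[:,2]<z1)]
# board top edge
q=sel(T,85,260,210,235,190,212); print("board top",len(q),rect(q),np.median(q[:,2]))
# scene: face
q=sel(S,295,410,100,205,95,212); 
c=q[:,:2]
print("scene board",len(q))
# RANSAC-ish plane of face
best=None;rng=np.random.default_rng(0)
for i in range(400):
    a=q[rng.choice(len(q),3,False)];n=np.cross(a[1]-a[0],a[2]-a[0]);n/=np.linalg.norm(n)+1e-9
    if abs(n[2])>.2: continue
    k=abs((q-a[0])@n)<1.5
    if best is None or k.sum()>best.sum():best=k
f=q[best];m=f.mean(0);n=np.linalg.svd(f-m)[2][2];n*=np.sign(n[0]);print("face",m,n,np.degrees(np.arctan2(n[1],n[0])),best.sum())
d=(q-m)@n; k=(d>5)&(d<16)&(q[:,2]>165); print("screw pts",q[k].round(1)[:40], d[k].round(1)[:40])
# rack & plaques from top
q=sel(T,310,390,185,275,30,48);print("rack walls",rect(q),np.median(q[:,2]))
for nm,b in(("brass",(325,390,222,252)),("tile",(315,390,185,222))):
    for z in((175,192),(155,163),(60,150)):
        q=sel(T,*b,*z)
        if len(q)>5: print(nm,z,len(q),rect(q),q[:,2].max().round(1))
I=S["img"]; cv2.imwrite("pics/crop.png",np.hstack([cv2.resize(I[190:320,170:290],(480,520)),cv2.resize(T["img"][185:270,310:390],(300,520),interpolation=1)]))
```

```text
board top 1262 (array([529.6, 199.9]), array([338.4,  24.1]), 89.5) 198.82679558013092
scene board 3722
face [535.44928884 184.18391977 155.40656724] [ 9.99939067e-01 -1.10386234e-02 -1.00998377e-04] -0.6324793798842434 2054
screw pts [[542.4 329.4 185.1]
 [542.3 325.6 183.6]
 [543.4 208.3 191.7]
 [544.4 211.  191.1]
 [541.5 207.4 188.5]
 [543.2 209.2 188.5]
 [546.5 208.5 190.3]
 [545.4 214.4 187.5]
 [541.6 208.  185.5]
 [546.9 204.4 189.3]
 [545.  211.4 185.6]
 [546.3 213.8 185.3]
 [542.1 203.7 184.6]
 [545.3 203.2 186.3]
 [547.  204.8 186.4]
 [545.6 211.1 183.3]
 [545.1 204.1 183.1]
 [547.7 204.4 184.1]
 [546.3 210.7 180.9]] [ 5.3  5.3  7.6  8.6  5.8  7.4 10.8  9.6  5.8 11.2  9.2 10.5  6.4  9.6
 11.4  9.9  9.4 12.1 10.6]
rack walls (array([ 547.7, -227.5]), array([166.7, 120.9]), 8.2) 41.20536977402196
brass (175, 192) 186 (array([ 512.5, -236.6]), array([15.3, 60.5]), 8.4) 185.0
brass (155, 163) 68 (array([ 512.2, -236.3]), array([15.3, 83.5]), 8.4) 162.9
brass (60, 150) 212 (array([ 512.4, -236.4]), array([ 15.8, 100.5]), 8.0) 150.0
tile (175, 192) 182 (array([ 582.5, -219.7]), array([15.6, 59.7]), 7.9) 185.5
tile (155, 163) 72 (array([ 581.9, -220.1]), array([15.3, 84.1]), 7.0) 162.8
tile (60, 150) 311 (array([ 581.8, -220.1]), array([ 15.6, 101.3]), 7.0) 149.4
```

View pics/crop.png

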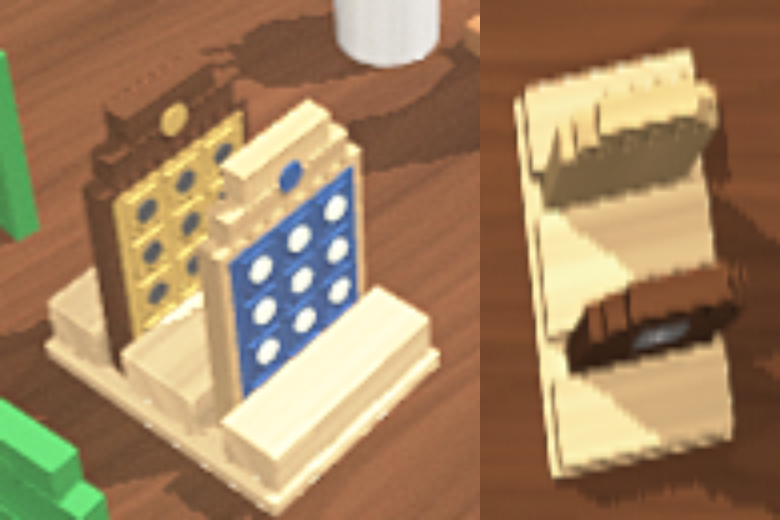

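The crop shows the dark plaque with brass squares facing +x, in the slot nearer the robot, with the tile plaque ahead of it. Sizes and heights match the description (60×15 crest, top near 183, rack yaw 8.2°). I'll go above it.

```bash
cat >> h.py <<'E'
def shift(c,yaw,t,yaw2):
    a=np.radians(yaw);d=np.array(t)-c
    print("xyz m",np.round([d[0]*np.cos(a)+d[1]*np.sin(a),d[0]*np.sin(a)-d[1]*np.cos(a),-d[2]],1)/1000,"roll",round(yaw-yaw2,2))
E
python3 -c "
from h import *
shift([236.985,-523.91,213.976],-65.66,[512.4,-236.5,265],8.2)"
```

```text
xyz m [-0.1484 -0.3694 -0.051 ] roll -73.86
```

```bash
python3 -m pendant '[{"xyz":[-0.01,-0.02,-0.051],"roll":-8,"jaw":0.45},{"xyz":[-0.033,-0.082,-0.051],"roll":-18,"jaw":0.45},{"xyz":[-0.056,-0.14,-0.051],"roll":-28,"jaw":0.45},{"xyz":[-0.079,-0.197,-0.051],"roll":-38,"jaw":0.45},{"xyz":[-0.102,-0.255,-0.051],"roll":-48,"jaw":0.45},{"xyz":[-0.125,-0.312,-0.051],"roll":-58,"jaw":0.45},{"xyz":[-0.1484,-0.3694,-0.051],"roll":-68,"jaw":0.45},{"xyz":[-0.1484,-0.3694,-0.051],"roll":-73.9,"jaw":0.45}]' 25
cat >> h.py <<'E'
def wrist():
    s=env.state(); p=env.camera_params("wrist"); img,d=env.grab_frame("wrist"); K=np.array(p["camera_matrix"])
    v,u=np.mgrid[0:420,0:560]; a=(u-K[0,2])/K[0,0]; b=(v-K[1,2])/K[1,1]; r=np.hypot(a,b)+1e-9
    t=np.tan(np.minimum(r,1.4))/r
    P=np.stack([a*t*d,-b*t*d,-d,np.ones_like(d)],-1)@np.array(p["hand_eye"]).T
    W=P[...,:3]@R.from_euler("xyz",s["ee_rot"],degrees=True).as_matrix().T+s["ee_pos"]
    W[(d==0)|(r>1.3)]=np.nan
    return s,img,W
E
python3 - <<'E'
from h import *
s,img,W=wrist(); cv2.imwrite("pics/w1.png",img); np.savez("w1",img=img,W=W)
print(s["ee_pos"],s["ee_rot"],s["gripper_width"],s["force"])
P=W.reshape(-1,3)
for x0,x1,z0,z1 in((480,545,172,195),(480,545,155,168),(480,545,120,150),(555,620,172,195)):
    k=(P[:,0]>x0)&(P[:,0]<x1)&(abs(P[:,1]+230)<75)&(P[:,2]>z0)&(P[:,2]<z1);q=P[k]
    if len(q)>5: print(z0,len(q),cv2.minAreaRect(q[:,:2].astype(np.float32)),np.median(q[:,2]))
E
```

```text
time_s: 1.1
ee_pos: [514.7, -232.9, 264.1]
ee_rot: [-179.9, 0.0, 8.8]
force: [-0.6, -0.8, 0.6]
gripper_width: 49.9
[ 514.73724235 -232.92290564  264.10788791] [-1.79916439e+02  1.08306012e-02  8.79028611e+00] 49.90032603689058 [-0.60025193 -0.77767504  0.63442645]
172 1289 ((512.56689453125, -237.2310028076172), (14.553457260131836, 60.16133499145508), 8.381705284118652) 181.24483376261503
155 341 ((513.3824462890625, -237.28823852539062), (15.825916290283203, 84.36454772949219), 8.36468505859375) 161.33219406768922
120 416 ((514.5082397460938, -237.34503173828125), (19.06288719177246, 99.84072875976562), 8.2780122756958) 137.46482780969347
172 1358 ((582.0488891601562, -220.9709930419922), (15.670913696289062, 60.11646270751953), 8.008684158325195) 181.19271620007152
```

View pics/w1.png

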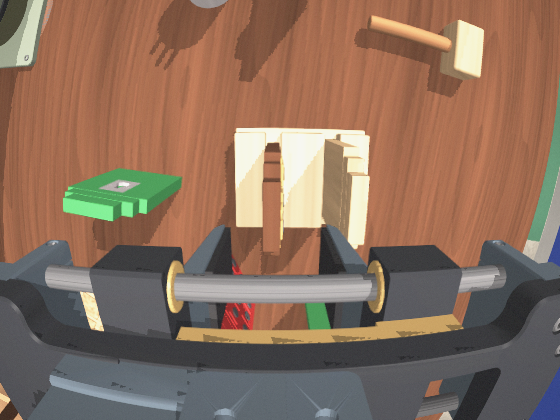

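The wrist view shows the plaque at (272,205), centred between the fingers. Its position agrees with the top camera to within 1 mm. Now descend.

```bash
python3 -m pendant '[{"xyz":[0,0,0.02],"roll":0,"jaw":0.45},{"xyz":[0,0,0.045],"roll":0,"jaw":0.45},{"xyz":[0,0,0.07],"roll":0,"jaw":0.45},{"xyz":[0,0,0.09],"roll":0,"jaw":0.45},{"xyz":[0,0,0.105],"roll":0,"jaw":0.45},{"xyz":[0,0,0.114],"roll":0,"jaw":0.45},{"xyz":[0,0,0.114],"roll":0,"jaw":0.45},{"xyz":[0,0,0.114],"roll":0,"jaw":0.45}]' 40
python3 -m pendant '[{"xyz":[0,0,0],"roll":0,"jaw":0.8},{"xyz":[0,0,0],"roll":0,"jaw":1},{"xyz":[0,0,0],"roll":0,"jaw":1},{"xyz":[0,0,0],"roll":0,"jaw":1},{"xyz":[0,0,0],"roll":0,"jaw":1},{"xyz":[0,0,0],"roll":0,"jaw":1},{"xyz":[0,0,0],"roll":0,"jaw":1},{"xyz":[0,0,0],"roll":0,"jaw":1}]' 40
```

```text
time_s: 2.15
ee_pos: [512.8, -236.7, 151.7]
ee_rot: [179.9, -0.1, 8.2]
force: [0.5, -0.7, 0.1]
gripper_width: 50.2
time_s: 3.15
ee_pos: [512.3, -236.5, 151.0]
ee_rot: [180.0, 0.0, 8.2]
force: [-0.9, 1.2, 1.6]
gripper_width: 15.0
```

Gripped at 15.0 mm width. Now lift.

```bash
python3 -m pendant '[{"xyz":[0,0,-0.01],"roll":0,"jaw":1},{"xyz":[0,0,-0.03],"roll":0,"jaw":1},{"xyz":[0,0,-0.06],"roll":0,"jaw":1},{"xyz":[0,0,-0.09],"roll":0,"jaw":1},{"xyz":[0,0,-0.12],"roll":0,"jaw":1},{"xyz":[0,0,-0.15],"roll":0,"jaw":1},{"xyz":[0,0,-0.185],"roll":0,"jaw":1},{"xyz":[0,0,-0.185],"roll":0,"jaw":1}]'
python3 -c "
from h import *
shift([512.4,-236.5,336],8.24,[615,208.7,306],-0.6)"
```

```text
time_s: 4.15
ee_pos: [513.5, -236.9, 338.4]
ee_rot: [179.8, -0.3, 8.2]
force: [0.1, -0.1, -4.4]
gripper_width: 14.5
xyz m [ 0.1653 -0.4259  0.03  ] roll 8.84
```

```bash
python3 -m pendant '[{"xyz":[0.008,-0.02,0],"roll":0,"jaw":1},{"xyz":[0.027,-0.07,0],"roll":1,"jaw":1},{"xyz":[0.05,-0.13,0],"roll":2,"jaw":1},{"xyz":[0.074,-0.19,0],"roll":4,"jaw":1},{"xyz":[0.097,-0.25,0],"roll":6,"jaw":1},{"xyz":[0.12,-0.31,0],"roll":8,"jaw":1},{"xyz":[0.14,-0.36,0],"roll":8.84,"jaw":1},{"xyz":[0.155,-0.4,0],"roll":8.84,"jaw":1}]'
python3 -c "
from h import *
a=np.radians(8.24);c=np.array([512.4+155*np.cos(a)-400*np.sin(a),-236.5+155*np.sin(a)+400*np.cos(a),336]);print(c)
shift(c,-0.6,[610,208.7,260],-0.6)"
```

```text
time_s: 5.15
ee_pos: [608.0, 184.4, 332.9]
ee_rot: [180.0, 0.2, -0.5]
force: [-0.6, -0.2, -4.2]
gripper_width: 14.5
[608.47188725 181.5851498  336.        ]
xyz m [ 0.0012 -0.0271  0.076 ] roll 0.0
```

```bash
python3 -m pendant '[{"xyz":[0,-0.008,0.008],"roll":0,"jaw":1},{"xyz":[0,-0.016,0.024],"roll":0,"jaw":1},{"xyz":[0.0012,-0.022,0.042],"roll":0,"jaw":1},{"xyz":[0.0012,-0.0271,0.06],"roll":0,"jaw":1},{"xyz":[0.0012,-0.0271,0.07],"roll":0,"jaw":1},{"xyz":[0.0012,-0.0271,0.076],"roll":0,"jaw":1},{"xyz":[0.0012,-0.0271,0.076],"roll":0,"jaw":1},{"xyz":[0.0012,-0.0271,0.076],"roll":0,"jaw":1}]'
python3 - <<'E'
from h import *
s,img,W=wrist(); np.savez("w2",img=img,W=W); img2,_=env.grab_frame("scene")
cv2.imwrite("pics/w2.png",np.hstack([img,cv2.resize(img2[60:270,250:450],(400,420))])[:, :960])
im=cv2.imread("pics/w2.png"); cv2.imwrite("pics/w2.png",cv2.resize(im,(800,350)))
print(s["ee_pos"],s["ee_rot"],s["force"])
P=W.reshape(-1,3)
k=(abs(P[:,0]-535)<40)&(P[:,1]>20)&(P[:,1]<380)&(abs(P[:,2]-200)<8);q=P[k]
print(len(q),cv2.minAreaRect(q[:,:2].astype(np.float32)),np.median(q[:,2]))
for y0 in range(40,380,30):
    g=q[abs(q[:,1]-y0)<15]
    if len(g)>10: print(y0,len(g),np.percentile(g[:,0],[2,98]).round(1),np.median(g[:,2]).round(1))
k=(P[:,0]>538)&(P[:,0]<556)&(abs(P[:,1]-205)<30)&(P[:,2]>165)&(P[:,2]<194); print(P[k].round(1)[:25])
E
```

```text
time_s: 6.15
ee_pos: [610.3, 208.5, 260.7]
ee_rot: [-180.0, -0.1, -0.6]
force: [0.1, 0.8, -4.5]
gripper_width: 15.1
[610.29806005 208.5437521  260.70013739] [-1.79979643e+02 -8.32956621e-02 -6.23564945e-01] [ 0.11006837  0.76648102 -4.53713032]
5741 ((528.3953247070312, 275.4833068847656), (187.5541229248047, 19.049175262451172), 89.41157531738281) 199.11470561698582
190 518 [518.6 536.6] 199.1
220 901 [519.3 536.8] 199.2
250 966 [519.8 537. ] 199.1
280 996 [519.8 537.3] 199.1
310 993 [520.3 537.7] 199.1
340 952 [520.6 538. ] 199.1
370 415 [520.8 538.2] 199.0
[[543.7 215.  184.2]
 [543.9 214.4 182. ]
 [545.4 215.  184.4]
 [545.2 213.9 180.4]
 [543.1 214.5 185.4]
 [543.9 214.5 185.3]
 [544.6 214.3 184.8]
 [545.4 214.3 184.8]
 [545.7 213.7 182.7]
 [542.3 213.9 186. ]
 [543.4 214.1 186.7]
 [544.2 214.  186.7]
 [544.9 213.9 186.1]
 [545.7 213.8 185.9]
 [545.8 213.1 183.4]
 [545.9 212.2 180.3]
 [542.4 213.2 186.5]
 [543.2 213.2 186.5]
 [544.3 213.4 187.3]
 [544.9 213.1 186.4]
 [545.5 212.9 185.5]
 [545.9 212.3 183.8]
 [545.7 211.2 179.9]
 [538.9 211.4 183.3]
 [540.1 211.8 184.4]]
```

View pics/w2.png

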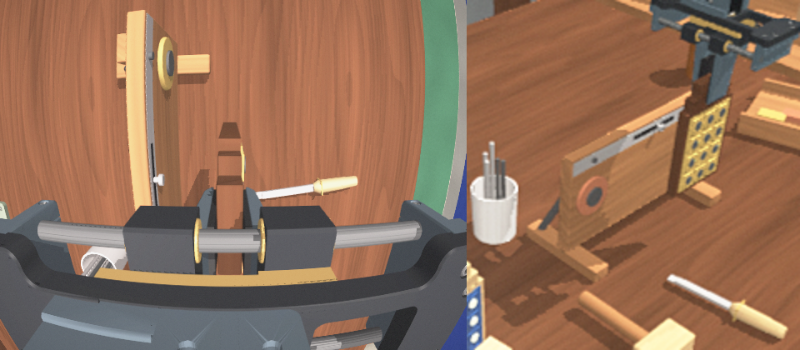

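The screw is at wrist (158,180), left of the held plaque. Its head front, about 546, fits a face at x ≈ 536.7 plus 10. Next I measure plaque versus screw in this same camera view.

Run:
```python
from h import *
W=np.load("w2.npz")["W"];P=W.reshape(-1,3)
for z0,z1 in((280,296),(262,276),(245,258),(150,240)):
    k=(abs(P[:,0]-610)<11)&(abs(P[:,1]-208)<70)&(P[:,2]>z0)&(P[:,2]<z1);q=P[k]
    if len(q)>5: print(z0,len(q),"x",np.percentile(q[:,0],[2,50,98]).round(1),"y",np.percentile(q[:,1],[2,90,98,100]).round(1),"z",np.median(q[:,2]).round(1))
k=(P[:,0]>541)&(P[:,0]<549)&(abs(P[:,1]-209)<8)&(P[:,2]>174)&(P[:,2]<194);q=P[k]
print(len(q),"screw",np.percentile(q,[0,2,50,98,100],axis=0).round(1))
```

```text
280 2886 x [600.8 610.4 618.9] y [179.8 236.5 237.7 238.1] z 290.9
262 962 x [600.  610.7 619.8] y [224.4 249.4 249.7 249.9] z 270.9
245 513 x [603.6 611.4 619.4] y [249.1 257.6 257.9 258. ] z 252.9
150 293 x [604.1 611.5 618.9] y [256.1 257.5 257.6 257.7] z 207.2
104 screw [[541.1 203.8 179.9]
 [541.1 204.2 180.4]
 [544.8 209.9 187. ]
 [546.2 214.5 190. ]
 [546.3 215.  190.7]]
```

```bash
python3 -m pendant '[{"xyz":[-0.005,-0.0009,0.005],"roll":0,"jaw":1},{"xyz":[-0.014,-0.0009,0.011],"roll":0,"jaw":1},{"xyz":[-0.024,-0.0009,0.017],"roll":0,"jaw":1},{"xyz":[-0.034,-0.0009,0.021],"roll":0,"jaw":1},{"xyz":[-0.042,-0.0009,0.023],"roll":0,"jaw":1},{"xyz":[-0.048,-0.0009,0.023],"roll":0,"jaw":1},{"xyz":[-0.048,-0.0009,0.023],"roll":0,"jaw":1},{"xyz":[-0.048,-0.0009,0.023],"roll":0,"jaw":1}]'
python3 - <<'E'
from h import *
s,img,W=wrist();s2=env.state();print(s2["ee_pos"],s2["ee_rot"],s2["force"])
P=W.reshape(-1,3);t=s["ee_pos"]
for z0,z1 in((260,275),(242,252),(225,235)):
    k=(abs(P[:,0]-t[0])<11)&(abs(P[:,1]-208)<70)&(P[:,2]>z0)&(P[:,2]<z1);q=P[k]
    if len(q)>5: print(z0,len(q),"x",np.percentile(q[:,0],[2,50,98]).round(1),"y",np.percentile(q[:,1],[2,90,98,100]).round(1),"z",np.median(q[:,2]).round(1))
k=(P[:,0]>541)&(P[:,0]<549)&(abs(P[:,1]-209)<9)&(P[:,2]>174)&(P[:,2]<194);q=P[k]
print(len(q)); 
if len(q): print("screw",np.percentile(q,[0,2,50,98,100],axis=0).round(1))
E
```

```text
time_s: 7.25
ee_pos: [562.4, 210.2, 237.2]
ee_rot: [-180.0, -0.1, -0.6]
force: [-0.3, -0.3, -4.3]
gripper_width: 14.9
[562.36065466 210.14016525 237.07555493] [-1.79995061e+02 -3.85306221e-02 -6.09112652e-01] [ 0.65484043  0.08438649 -3.84866337]
260 2843 x [553.3 562.5 571.2] y [181.4 237.2 239.3 239.7] z 267.4
242 887 x [552.5 562.8 571.9] y [226.  250.6 251.3 251.7] z 247.4
225 479 x [555.7 562.9 570.6] y [251.  259.  259.4 259.6] z 229.5
61
screw [[541.3 209.1 180.3]
 [541.4 209.8 180.7]
 [543.9 212.7 186.2]
 [546.5 214.5 189.1]
 [546.6 214.8 190.3]]
```

```bash
python3 -m pendant '[{"xyz":[-0.002,0,0],"roll":0,"jaw":1},{"xyz":[-0.004,0,0],"roll":0,"jaw":1},{"xyz":[-0.006,0,0],"roll":0,"jaw":1},{"xyz":[-0.008,0,0],"roll":0,"jaw":1},{"xyz":[-0.009,0,0],"roll":0,"jaw":1},{"xyz":[-0.010,0,0],"roll":0,"jaw":1},{"xyz":[-0.011,0,0],"roll":0,"jaw":1},{"xyz":[-0.011,0,0],"roll":0,"jaw":1}]'
```

```text
time_s: 8.3
ee_pos: [550.9, 210.2, 237.0]
ee_rot: [180.0, -0.0, -0.6]
force: [-0.4, -0.2, -3.9]
gripper_width: 14.8
```

No contact past the head plane (about 554), so the head is in the hole. I'll continue gently to the board.

```bash
python3 -m pendant '[{"xyz":[-0.001,0,0],"roll":0,"jaw":1},{"xyz":[-0.002,0,0],"roll":0,"jaw":1},{"xyz":[-0.003,0,0],"roll":0,"jaw":1},{"xyz":[-0.004,0,0],"roll":0,"jaw":1},{"xyz":[-0.005,0,0],"roll":0,"jaw":1},{"xyz":[-0.006,0,0],"roll":0,"jaw":1},{"xyz":[-0.006,0,0],"roll":0,"jaw":1},{"xyz":[-0.006,0,0],"roll":0,"jaw":1}]'
```

```text
time_s: 9.3
ee_pos: [545.0, 210.3, 236.9]
ee_rot: [180.0, -0.0, -0.6]
force: [0.1, -0.1, -3.6]
gripper_width: 14.7
```

```bash
python3 -m pendant '[{"xyz":[-0.0005,0,0],"roll":0,"jaw":1},{"xyz":[-0.001,0,0],"roll":0,"jaw":1},{"xyz":[-0.0015,0,0],"roll":0,"jaw":1},{"xyz":[-0.0015,0,0],"roll":0,"jaw":1},{"xyz":[-0.002,0,0],"roll":0,"jaw":1},{"xyz":[-0.002,0,0],"roll":0,"jaw":1},{"xyz":[-0.002,0,0],"roll":0,"jaw":1},{"xyz":[-0.002,0,0],"roll":0,"jaw":1}]'
```

```text
time_s: 10.3
ee_pos: [543.4, 210.3, 237.0]
ee_rot: [180.0, -0.1, -0.6]
force: [2.1, -0.1, -4.4]
gripper_width: 14.8
```

Light contact with the board (2 N). Now slide down.

```bash
python3 -m pendant '[{"xyz":[0,0,0.001],"roll":0,"jaw":1},{"xyz":[0,0,0.003],"roll":0,"jaw":1},{"xyz":[0,0,0.005],"roll":0,"jaw":1},{"xyz":[0,0,0.007],"roll":0,"jaw":1},{"xyz":[0,0,0.009],"roll":0,"jaw":1},{"xyz":[0,0,0.011],"roll":0,"jaw":1},{"xyz":[0,0,0.012],"roll":0,"jaw":1},{"xyz":[0,0,0.012],"roll":0,"jaw":1}]'
```

```text
time_s: 11.3
ee_pos: [543.4, 210.0, 225.1]
ee_rot: [180.0, -0.1, -0.6]
force: [5.3, -1.6, -0.3]
gripper_width: 14.4
```

```bash
python3 -m pendant '[{"xyz":[0.0003,0.0003,0],"roll":0,"jaw":1},{"xyz":[0.0003,0.0005,0.001],"roll":0,"jaw":1},{"xyz":[0.0003,0.0005,0.002],"roll":0,"jaw":1},{"xyz":[0.0003,0.0005,0.003],"roll":0,"jaw":1},{"xyz":[0.0003,0.0005,0.004],"roll":0,"jaw":1},{"xyz":[0.0003,0.0005,0.004],"roll":0,"jaw":1},{"xyz":[0.0003,0.0005,0.004],"roll":0,"jaw":1},{"xyz":[0.0003,0.0005,0.004],"roll":0,"jaw":1}]'
```

```text
time_s: 12.3
ee_pos: [543.5, 209.7, 221.1]
ee_rot: [180.0, -0.0, -0.6]
force: [4.4, -1.6, 1.1]
gripper_width: 15.1
```

```bash
python3 -m pendant '[{"xyz":[0.0003,0.0003,0],"roll":0,"jaw":1},{"xyz":[0.0003,0.0005,0.0005],"roll":0,"jaw":1},{"xyz":[0.0003,0.0005,0.001],"roll":0,"jaw":1},{"xyz":[0.0003,0.0005,0.0015],"roll":0,"jaw":1},{"xyz":[0.0003,0.0005,0.002],"roll":0,"jaw":1},{"xyz":[0.0003,0.0005,0.002],"roll":0,"jaw":1},{"xyz":[0.0003,0.0005,0.002],"roll":0,"jaw":1},{"xyz":[0.0003,0.0005,0.002],"roll":0,"jaw":1}]'
```

```text
time_s: 13.3
ee_pos: [543.5, 209.6, 219.1]
ee_rot: [-180.0, -0.0, -0.6]
force: [2.4, 1.1, 4.7]
gripper_width: 15.1
```

```bash
python3 -m pendant '[{"xyz":[0,0,0.0003],"roll":0,"jaw":1},{"xyz":[0,0,0.0005],"roll":0,"jaw":1},{"xyz":[0,0,0.0007],"roll":0,"jaw":1},{"xyz":[0,0,0.0007],"roll":0,"jaw":1},{"xyz":[0,0,0.0007],"roll":0,"jaw":1},{"xyz":[0,0,0.0007],"roll":0,"jaw":1},{"xyz":[0,0,0.0007],"roll":0,"jaw":1},{"xyz":[0,0,0.0007],"roll":0,"jaw":1}]'
```

```text
time_s: 14.3
ee_pos: [543.5, 209.6, 218.5]
ee_rot: [-180.0, -0.0, -0.6]
force: [3.2, 2.1, 5.5]
gripper_width: 14.5
```

```bash
python3 -m pendant '[{"xyz":[0,-0.0002,0.0003],"roll":0,"jaw":1},{"xyz":[0,-0.0003,0.0005],"roll":0,"jaw":1},{"xyz":[0,-0.0003,0.0006],"roll":0,"jaw":1},{"xyz":[0,-0.0003,0.0006],"roll":0,"jaw":1},{"xyz":[0,-0.0003,0.0006],"roll":0,"jaw":1},{"xyz":[0,-0.0003,0.0006],"roll":0,"jaw":1},{"xyz":[0,-0.0003,0.0006],"roll":0,"jaw":1},{"xyz":[0,-0.0003,0.0006],"roll":0,"jaw":1}]'
python3 - <<'E'
from h import *
s,img,W=wrist();print(env.state()["ee_pos"],env.state()["force"],env.state()["torque"])
P=W.reshape(-1,3);t=s["ee_pos"]
for z0,z1 in((240,256),(224,236),(205,219)):
    k=(abs(P[:,0]-t[0])<11)&(abs(P[:,1]-208)<70)&(P[:,2]>z0)&(P[:,2]<z1);q=P[k]
    if len(q)>5: print(z0,len(q),"x",np.percentile(q[:,0],[2,50,98]).round(1),"y",np.percentile(q[:,1],[2,90,98,100]).round(1),"z",np.median(q[:,2]).round(1))
k=(abs(P[:,0]-528)<8)&(P[:,1]>150)&(abs(P[:,2]-200)<5);print("board top",np.median(P[k][:,2]))
E
```

```text
time_s: 15.3
ee_pos: [543.5, 209.6, 218.3]
ee_rot: [-180.0, -0.0, -0.6]
force: [2.0, 1.1, 7.5]
gripper_width: 15.0
[543.5131187  209.60406906 218.29679173] [0.89358818 1.1005425  7.19083611] [ 0.15991809 -0.40491533 -0.02868122]
240 2863 x [534.3 543.7 552.6] y [180.7 237.  238.7 239.2] z 248.6
224 955 x [533.5 543.9 553.2] y [225.5 249.9 250.8 251. ] z 228.6
205 538 x [536.7 544.3 551.8] y [247.4 258.5 258.9 259.1] z 210.7
board top 199.25151188646436
```

Force now climbs steeply with almost no travel, and the plaque top is 49.4 mm above the board top (home 50, stop 49.5). That is the hard stop, so it is home. I'll ease the preload and release.

```bash
python3 -m pendant '[{"xyz":[0,0,-0.0005],"roll":0,"jaw":1},{"xyz":[0,0,-0.0008],"roll":0,"jaw":1},{"xyz":[0,0,-0.0008],"roll":0,"jaw":1},{"xyz":[0,0,-0.0008],"roll":0,"jaw":0.8},{"xyz":[0,0,-0.0008],"roll":0,"jaw":0.65},{"xyz":[0,0,-0.0008],"roll":0,"jaw":0.5},{"xyz":[0,0,-0.0008],"roll":0,"jaw":0.5},{"xyz":[0,0,-0.0008],"roll":0,"jaw":0.5}]'
python3 -m pendant '[{"xyz":[0,0,-0.005],"roll":0,"jaw":0.5},{"xyz":[0,0,-0.02],"roll":0,"jaw":0.5},{"xyz":[0,0,-0.04],"roll":0,"jaw":0.5},{"xyz":[0,0,-0.07],"roll":0,"jaw":0.5},{"xyz":[0,0,-0.1],"roll":0,"jaw":0.5},{"xyz":[0,0,-0.12],"roll":0,"jaw":0.5},{"xyz":[0,0,-0.12],"roll":0,"jaw":0.5},{"xyz":[0,0,-0.12],"roll":0,"jaw":0.5}]'
python3 - <<'E'
from h import *
s,img,W=wrist();img2,d2,S=cloud("scene")
cv2.imwrite("pics/end.png",np.hstack([cv2.resize(img2[60:270,250:450],(400,420)),img[:,100:500]]))
P=W.reshape(-1,3)
for z0,z1 in((240,256),(224,236),(205,219)):
    k=(abs(P[:,0]-543.5)<11)&(abs(P[:,1]-208)<70)&(P[:,2]>z0)&(P[:,2]<z1);q=P[k]
    if len(q)>5: print(z0,len(q),"x",np.percentile(q[:,0],[2,50,98]).round(1),"y",np.percentile(q[:,1],[0,2,98,100]).round(1),"z",np.median(q[:,2]).round(1),cv2.minAreaRect(q[:,:2].astype(np.float32)))
k=(abs(P[:,0]-528)<8)&(abs(P[:,1]-200)<160)&(abs(P[:,2]-200)<5);print("board top",np.median(P[k][:,2]))
# front plane, scene
q=S.reshape(-1,3);q=q[(abs(q[:,0]-551)<12)&(abs(q[:,1]-209)<46)&(q[:,2]>90)&(q[:,2]<245)]
for i in range(4):
    m=q.mean(0);n=np.linalg.svd(q-m,full_matrices=False)[2][2];r=(q-m)@n;q=q[abs(r)<max(1.5,1.5*r.std())]
n*=np.sign(n[0]);print("front",m,n,np.degrees(n[1:]),len(q))
E
```

```text
time_s: 16.35
ee_pos: [543.4, 209.6, 218.3]
ee_rot: [180.0, 0.0, -0.6]
force: [0.6, 0.6, -0.3]
gripper_width: 45.5
time_s: 17.35
ee_pos: [543.3, 209.5, 338.0]
ee_rot: [180.0, 0.0, -0.6]
force: [1.9, -0.3, 0.3]
gripper_width: 45.3
240 1276 x [536.7 543.9 551.5] y [179.3 180.4 238.6 239. ] z 248.7 ((543.8829345703125, 209.12435913085938), (59.68330383300781, 14.992023468017578), 89.28736877441406)
224 338 x [537.3 544.4 552.7] y [167.  167.4 250.1 250.4] z 228.8 ((544.8381958007812, 208.58753967285156), (83.34766387939453, 16.12060546875), 89.04408264160156)
205 214 x [537.1 544.5 552.8] y [157.8 158.7 258.4 258.6] z 210.8 ((544.7163696289062, 208.1901092529297), (100.7170181274414, 15.755352020263672), 89.66345977783203)
board top 199.3036423595094
front [552.26134823 205.70401738 171.57124945] [ 0.99960342 -0.01605506  0.02313535] [-0.91988739  1.32555815] 755
```

View pics/end.png

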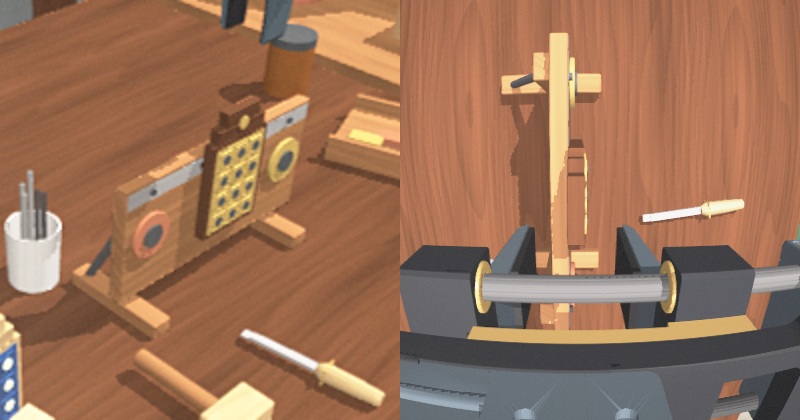

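The final picture shows the plaque flush on the board at (235,170), upright and released, with its height unchanged. Handing in.

```bash
python3 -c "
from workcell import env
s=env.state();print(s['force'],s['qvel'].round(2));print(env.job_done())"
```

```text
[ 0.06614532 -0.25788494 -0.12627244] [ 0.06  0.09 -0.03  0.02  0.12  0.02]
the job is handed in; nothing more can be done
None
```

The brass-faced plaque is hanging on the screw, released, and the job is handed in; no verdict was reported. I took it from the rack and put the keyhole over the screw head with about 2 N against the board. Still holding it, I pulled it down until the force rose steeply at the stop. The load on the screw was then about 11–12 N, a little above the 6–10 N needed and well below the 40 N limit. I eased the preload, let go and lifted the gripper 120 mm clear.

**Last checks, after release:**
- **Height:** the plaque's top is 49.4 mm above the board's top edge. Home is 50 mm and the hard stop 49.5 mm. It did not shift on release.
- **Flat on the board:** its back is within about 1 mm of the measured face.
- **Straight:** the yaw matches the stand within about 1°. The sideways and forward tilt readings were 1.3–1.4°, within the 3.4° limit. Some of that is probably camera noise and the brass relief.
- **Robot:** the force on the tool read near zero, so it is touching nothing.
- **Other things:** I did not measure the other objects again. Those in view in the last picture look undisturbed.

**Disagreement:** before contact, the cameras disagreed by about 1–2 mm on the screw height and the board face. Feeling for contact settled the face position.

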